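Loosen the lens lock collar two turns and lower the front tube

ROBOT

A 6-joint arm with a two-finger parallel gripper is mounted at the origin on the work surface. World frame = base frame: x ahead of the robot, y to its left, z up, the work surface at z = 0. Lengths are in m, angles in rad, forces in N, time in s.
With the tool pointing down it reaches from about 0.25 to 0.8 m from the base axis. Payload 8.5 kg.
Tool frame: the origin (TCP) lies where the fingers leave the gripper's body, on its centre line; the fingertips stand 73 mm ahead of it and the grasp point (between the pads) lies 54 mm ahead of it; x points along the fingers, z is the direction in which the jaws open and shut, and the axes are right-handed (so a half turn about x gives the same grasp; the last joint's range is limited). The gripper opens to 85 mm and grips with 20 to 120 N. Pads are 22 mm wide; open, the fingers measure 114 mm over their backs; the gripper's body (76 mm by 85 mm) begins 54 mm behind the grasp point. The pads swing forward as they close: fully open they stand 13 mm farther back than shut.
Start: joints at [1.317, 0.238, -0.013, 1.319, 0, 1.571], TCP at [0.132, 0.508, 0.304] pointing down, gripper open.
Joint ranges: [-2.66, 2.66], [-1.03, 1.9], [-1.14, 1.46], [-1.82, 2.27], [-1.45, 1.34], [-3.14, 3.14]. Speed limits (rad/s): [2.22, 2.22, 2.79, 3.14, 3.14, 3.14].

INTERFACE

Orientations are given as a rotation vector (axis times angle).
In Python, from plant import ctrl, optics, job gives the robot as it stands.
- The arm moves only by the shell command python3 -m handwheel 'ROWS' [OPENING] [FORCE]. ROWS is JSON, a list of rows, each a list of 2 entries, a list of its own where there are three numbers: the shift along the tool's x, y, z normalised to -1 to 1, where 1 is 1 m, then the turn, a rotation vector about the tool's x, y, z normalised to -1 to 1, where 1 is pi/4 rad. In form: [[[x, y, z], [ax, ay, az]], ...]. A call has 1 to 12 rows; each row is the pose to reach, as a shift and turn from the pose commanded when the call began, along the tool's axes at that moment; what a row does not reach only later rows make up. A row lasts 1/12 s, in which the tool goes at most 41.7 mm and 7.16 degrees, less where a joint would pass 70% of its speed; a pose out of reach is approached as far as the arm can. A call with a number of a shift or a turn outside -1 to 1 is refused whole. A call with a gripper value outside its range is refused whole. OPENING is the opening, from 0 (shut) to 1 (fully open), set as the call begins (- or left out, the last holds). The fingers move at their own pace and stop on an object; FORCE is the grip in N (left out, the last holds). Time passes only in rows, so rows that repeat a pose let the fingers close. It gives the time, the measured TCP pose, the force and the opening at its end, in the units of the state.
- ctrl.state(): the state, without advancing time (a new reading comes with each control period).
- optics.get_image(name): name is "side" or "top"; returns (picture, depth): 384x512x3 uint8, blue, green, red; 384x512 float32, m along the optical axis (not along the pixel's ray), 0 where there is no reading.
- optics.get_calibration(name): a dict with "K" (3x3 intrinsics, pixels), "dist_coeffs" ([k1, k2, p1, p2, k3] as OpenCV has them; the pictures are not rectified), "R" (3x3) and "t" (3): a world point X has camera coordinates R X + t. Camera axes: x right, y down, z forward; pixel columns grow to the right and rows downward; lengths in m; the calibration is good to about 2 mm. A picture is of the moment at which its call begins. get_calibration takes no time and is no camera call.
- job.job_done(): hands the job in, once; it reports no verdict.
The state is a dict: "time": time; "joint_pos": joint angles; "qvel": joint speeds; "joint_torque": joint torques, N m; "tool_pos": TCP position; "eef_rot": TCP orientation; "force": force on the tool from outside, world axes, zero at the start; "moment": the same for the moment, N m; "width": finger opening in m.
Only numpy, scipy, OpenCV 4.12 (cv2) and the standard library are available. Lean on these libraries where they do the work, as an engineer would, in place of code of your own. Each camera call takes 0.05 s, during which the arm holds its last target.

TASK

The inspection camera's lens has to be closed down to its shortest length. Roll a fingertip round the knurled rim of its locking collar to loosen it anticlockwise (seen from above) by two full turns from tight, counting them by the white mark (an eighth of a turn either way is fine), then press gently on the blue cap to push the front tube fully down home. Only touch and push: never pull the tube up, leave the other things on the bench where they are, and finish with the hand clear.

Things in the scene. Friction and masses are not known exactly. Their poses are not given: they have to be found in the camera images.
- camera: Upward-looking inspection camera bolted to the bench, upright, 110 x 110 mm base plate (12 mm thick), grey camera box 66 x 66 mm up to 70 mm, black lens barrel above it. Origin: centre of the underside on the bench, on the vertical lens axis; z up; its -x side carries the red index line, its +x side the sockets. Above the base nothing reaches farther than 57 mm from the axis.
- index_line (a point): Red index line, 8 x 4 mm, on top of the fixed silver scale ring (113 mm diameter, top 122 mm above the bench); the point is 52.5 mm from the lens axis, towards the camera's -x.
- collar_mid (a point): Centre of the knurled locking collar, on the lens axis, at half its height; z up. Dark steel, 24 mm tall (124 to 148 mm above the bench when tight), 99 mm diameter over the knurl: 40 upright round ridges 2 mm proud of a 95 mm core. Top face bare from radius 33 to 46 mm. Climbs 1.5 mm per turn as it loosens. The fixed scale ring lies 2 mm below it, out to 57 mm radius; above that, free air all round.
- collar_mark (a point): White mark, 14 x 5 mm, radial on the collar's top face and carried down its rim; the point is 44 mm from the lens axis on the top face. It stands at the red index line when the collar is tight, and goes round with the collar.
- collar (a joint): Turn of the collar in rad: 0 = tight (always so at the start, mark at the red line), grows as it loosens, anticlockwise seen from above; two full turns = 12.57; the thread stops at 18.85. Turns stiffly and stays where it is left: about 0.10 N m, i.e. 2 N along the rim. A fingertip that rolls round the rim while the hand keeps its heading drives the collar farther than the angle the hand goes round.
- tube (a joint): Height of the front tube above its home stop in m: 0 = fully down, at the start 0.008 to 0.013 up, 0.020 at most. Clamped by the collar while that is tight (slips only above about 25 N); with the collar two turns loose it stays put by friction and slides down under a push of 2 to 6 N until it meets a rigid stop.
- tube_top (a point): Centre of the flat top of the blue dust cap (66 mm diameter, 7 mm thick) on the silver front tube (62 mm diameter), on the lens axis; z up. 160 mm above the bench with the tube home, 168 to 173 mm at the start.
- led_lamp: White conical hand lamp standing on its face, 64 mm diameter, 115 mm tall, loose; origin at the centre of its underside. Leave alone.
- lens_cell: Black lens ring with glass lying flat, 52 mm diameter, 14 mm tall, loose; origin at the centre of its underside. Leave alone.
- driver: Screwdriver, grey handle, 160 mm long, lying along its x, loose; origin at the middle underneath. Leave alone.
- cleaner: Amber bottle of lens cleaner, 38 mm diameter, 85 mm tall, loose; origin at the centre of its underside. Leave alone.
- mirror_mount: Mirror in a black mount on a steel post, foot 42 mm diameter, 104 mm tall, loose; origin at the centre of its underside. Leave alone.
- spare_cap: Spare blue dust cap lying on the bench, 60 mm diameter, 10 mm tall, loose; origin at the centre of its underside. Leave alone.

How it is judged:
By the outcome, as a careful person would: the job done as asked, in the order asked, and still so for the second after the job is handed in, with the robot touching nothing.
It also fails if it takes over 58 s, if anything falls off the work surface, if the arm or the gripper's body presses on something with over 40 N, if the wrist force passes 120 N, or if a joint passes its speed limit or range.

## Working session

There is one attempt and no reset: what is moved stays moved. The work goes in short steps, Python scripts to look and compute and a shell command to move; the robot and the scene stay as the last step left them, time stands still between calls to the robot, and variables do not carry over. Pictures are saved under pics/ and viewed, and the job is handed in when it is done.

```bash
ls; mkdir -p pics
python3 - <<'E'
from plant import ctrl, optics, job
import cv2
print(ctrl.state())
for n in ("side","top"):
    im,d=optics.get_image(n); cv2.imwrite(f"pics/{n}0.png",im)
    c=optics.get_calibration(n); print(n,c)
E
```

```text
pics
{'time': 0.0, 'joint_pos': array([ 1.31700459e+00,  2.38799830e-01, -1.42488808e-02,  1.31917681e+00,
        1.74690349e-05,  1.57081201e+00]), 'qvel': array([ 0.00084456, -0.00039607,  0.00082866, -0.00057102, -0.00045271,
       -0.00041717]), 'joint_torque': array([ 7.94059270e-04, -5.38790381e+01,  3.46435869e+01,  1.85396103e-02,
       -4.00303031e-05,  9.85752962e-06]), 'tool_pos': array([0.13173604, 0.50789507, 0.30326964]), 'eef_rot': array([-1.02110912,  1.31980572,  1.01967379]), 'force': array([-0.10181519, -0.54286985,  0.44122884]), 'moment': array([-0.003155  , -0.00096558, -0.01846911]), 'width': 0.08504817930699042}
side {'K': array([[444.2829619 ,   0.        , 252.35910074],
       [  0.        , 444.2829619 , 182.16905318],
       [  0.        ,   0.        ,   1.        ]]), 'dist_coeffs': array([0.02381186, 0.        , 0.        , 0.        , 0.        ]), 'R': array([[ 0.99845705, -0.05460704,  0.01007881],
       [-0.01869294, -0.50144035, -0.86499026],
       [ 0.05228848,  0.86346722, -0.50168742]]), 't': array([-0.54845672,  0.1351798 ,  0.90066903])}
top {'K': array([[491.33198813,   0.        , 256.19956456],
       [  0.        , 491.33198813, 193.6766735 ],
       [  0.        ,   0.        ,   1.        ]]), 'dist_coeffs': array([-0.07437371,  0.        ,  0.        ,  0.        ,  0.        ]), 'R': array([[-0.01985538, -0.99976873, -0.00826116],
       [-0.986848  ,  0.02092328, -0.16029113],
       [ 0.16042691,  0.00496987, -0.98703521]]), 't': array([0.0592365 , 0.56217059, 1.11154992])}
```

View pics/side0.png

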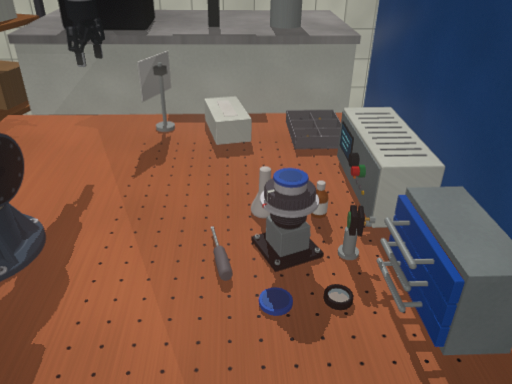

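View pics/top0.png

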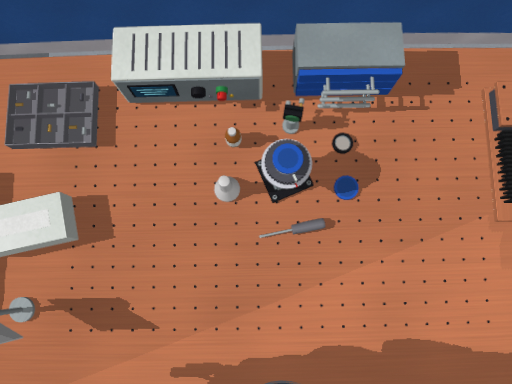

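```bash
cat > h.py <<'E'
import numpy as np, cv2
from plant import ctrl, optics, job
def cal(n): return optics.get_calibration(n)
def ray(n,px):
    c=cal(n); u=cv2.undistortPoints(np.array([[px]],float),c["K"],c["dist_coeffs"])[0,0]
    R=np.array(c["R"]);t=np.array(c["t"]); return -R.T@t, R.T@np.array([u[0],u[1],1.])
def plane(n,px,z):
    o,d=ray(n,px); return o+d*(z-o[2])/d[2]
def proj(n,X):
    c=cal(n); p,_=cv2.projectPoints(np.array([X],float),cv2.Rodrigues(np.array(c["R"]))[0],np.array(c["t"]),c["K"],c["dist_coeffs"]); return p[0,0]
def two(p1,p2):
    o1,d1=ray("side",p1);o2,d2=ray("top",p2)
    s=np.linalg.lstsq(np.c_[d1,-d2],o2-o1,rcond=None)[0]
    a=o1+s[0]*d1;b=o2+s[1]*d2
    return (a+b)/2,np.linalg.norm(a-b)
E
python3 - <<'E'
from h import *
res={}
for n,roi in (("side",(265,160,320,215)),("top",(265,135,315,185))):
    im=cv2.imread(f"pics/{n}0.png"); x0,y0,x1,y1=roi
    cr=im[y0:y1,x0:x1]; hsv=cv2.cvtColor(cr,cv2.COLOR_BGR2HSV)
    m=cv2.inRange(hsv,(105,120,60),(130,255,255))
    cs,_=cv2.findContours(m,cv2.RETR_EXTERNAL,cv2.CHAIN_APPROX_NONE)
    c=max(cs,key=cv2.contourArea); e=cv2.fitEllipse(c); print(n,e[0][0]+x0,e[0][1]+y0,e[1],e[2],cv2.boundingRect(c))
    res[n]=(e[0][0]+x0,e[0][1]+y0)
    print(plane(n,res[n],.17))
    big=cv2.resize(im[y0-15:y1+25,x0-15:x1+15],None,fx=6,fy=6,interpolation=cv2.INTER_CUBIC); cv2.imwrite(f"pics/{n}0z.png",big); print(big.shape)
print(two(res["side"],res["top"]))
E
```

```text
side 290.4081611633301 177.3502025604248 (17.51140022277832, 33.80459976196289) 93.0743408203125 (9, 8, 34, 19)
[ 0.61656343 -0.02886127  0.17      ]
(570, 510, 3)
top 287.3937301635742 157.9940128326416 (29.713430404663086, 30.800928115844727) 94.99356079101562 (7, 8, 32, 31)
[ 0.61841076 -0.02070755  0.17      ]
(540, 480, 3)
(array([ 0.61861063, -0.02094355,  0.16567252]), np.float64(0.0016040634269502312))
```

View pics/side0z.png

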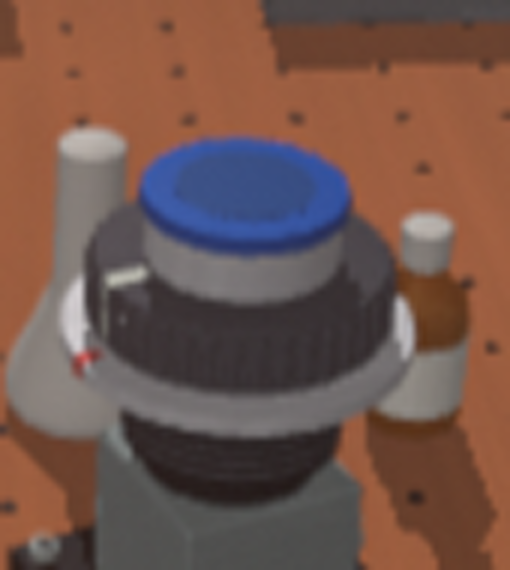

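View pics/top0z.png

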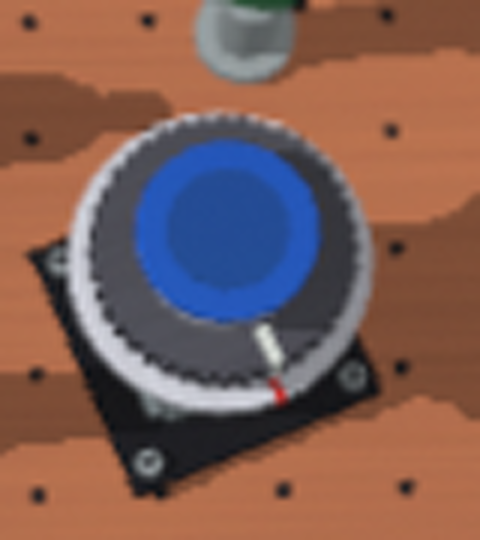

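Run:
```python
from h import *
s=ctrl.state(); R=cv2.Rodrigues(s["eef_rot"])[0]; print(R.round(3))
im,d=cv2.imread("pics/top0.png"),None
print(plane("top",(286.8,163.7),.122))
im,d=optics.get_image("top")
# depth based heights
c=cal("top")
def pt(px):
    o,dd=ray("top",px); z=d[int(round(px[1])),int(round(px[0]))]; return o+dd*z
for p in [(288,158),(284,155),(291,161),(276,165),(280,140)]: print(p,pt(p).round(4))
# red line and white mark
for name,px,z in (("red",(250+279/6,120+391/6),.122),("mark",(250+269/6,120+345/6),.148)):
    print(name,plane("top",px,z))
for name,px in (("mirror foot",(291,127)),("cleaner",(233,131)),("lamp top",(224,181))): print(name,plane("top",px,.1))
# scale ring fit: silver outer / collar outline via dark-vs-light: print circle fit of silver mask
cr=im; hsv=cv2.cvtColor(im,cv2.COLOR_BGR2HSV)
m=np.zeros(im.shape[:2],np.uint8); m[130:195,255:320]=(cv2.inRange(hsv,(0,0,120),(180,60,255)))[130:195,255:320]
cs,_=cv2.findContours(m,cv2.RETR_EXTERNAL,cv2.CHAIN_APPROX_NONE)
cc=max(cs,key=cv2.contourArea); print(cv2.minEnclosingCircle(cc), plane("top",cv2.minEnclosingCircle(cc)[0],.122))
```

```text
[[-0.    -0.968  0.251]
 [-0.001  0.251  0.968]
 [-1.    -0.    -0.001]]
[ 0.61680628 -0.02194606  0.122     ]
(288, 158) [ 0.618  -0.0219  0.1716]
(284, 155) [ 0.6242 -0.0135  0.1735]
(291, 161) [ 0.6107 -0.0279  0.1743]
(276, 165) [0.6039 0.0039 0.1691]
(280, 140) [ 0.6647 -0.0072  0.1463]
red [ 0.56796015 -0.04185652  0.122     ]
mark [ 0.58017288 -0.03677893  0.148     ]
mirror foot [ 0.70780924 -0.03556028  0.1       ]
cleaner [0.70122345 0.09774235 0.1       ]
lamp top [0.58491178 0.11941673 0.1       ]
((282.67742919921875, 163.69354248046875), 25.490215301513672) [ 0.61701477 -0.01279735  0.122     ]
```

```bash
python3 -m handwheel '[[[0,-0.24,-0.256],[1,0,0]],[[0,-0.24,-0.256],[1,0,0]],[[0,-0.24,-0.256],[1,0,0]],[[0,-0.24,-0.256],[1,0,0]],[[0,-0.24,-0.256],[1,0,0]],[[0,-0.24,-0.256],[1,0,0]],[[0,-0.24,-0.256],[1,0,0]],[[0,-0.24,-0.256],[1,0,0]],[[0,-0.24,-0.256],[1,0,0]],[[0,-0.24,-0.256],[1,0,0]]]' 0 60
python3 - <<'E'
from h import *
s=ctrl.state(); R=cv2.Rodrigues(s["eef_rot"])[0]; print(R.round(3),s["tool_pos"],s["width"],s["joint_pos"])
W=np.array([0.535,-0.0215,0.30])-s["tool_pos"]; print(R.T@W, np.degrees(np.arctan2(R[1,2],R[0,2]))/45)
E
```

```text
time: 0.98
tool_pos: [0.3008, 0.1973, 0.304]
eef_rot: [-0.414, 1.531, 0.413]
force: [0.9, -0.3, 0.1]
width: 0.0002
[[ 0.    -0.503  0.864]
 [-0.001  0.864  0.503]
 [-1.    -0.001  0.   ]] [0.30080718 0.19727533 0.30395335] 0.0002459257052097896 [ 5.81030082e-01 -4.70956473e-02 -3.38579564e-01  1.27930945e+00
 -8.82302408e-04  1.62460220e+00]
[ 0.00422834 -0.30689451  0.09231703] 0.6712827412158777
```

```bash
python3 -m handwheel '[[[0,-0.307,0.092],[0.671,0,0]],[[0,-0.307,0.092],[0.671,0,0]],[[0,-0.307,0.092],[0.671,0,0]],[[0,-0.307,0.092],[0.671,0,0]],[[0,-0.307,0.092],[0.671,0,0]],[[0,-0.307,0.092],[0.671,0,0]],[[0,-0.307,0.092],[0.671,0,0]],[[0,-0.307,0.092],[0.671,0,0]],[[0,-0.307,0.092],[0.671,0,0]],[[0,-0.307,0.092],[0.671,0,0]],[[0,-0.307,0.092],[0.671,0,0]]]'
python3 - <<'E'
from h import *
s=ctrl.state(); R=cv2.Rodrigues(s["eef_rot"])[0]; print(R.round(3),s["tool_pos"],s["width"],s["joint_pos"],s["force"])
for n in ("side","top"):
    im,d=optics.get_image(n); tip=proj(n,s["tool_pos"]+R[:,0]*.073); print(tip)
    x,y=290,180
    cv2.imwrite(f"pics/{n}1.png",cv2.resize(im[y-100:y+60,x-110:x+90],None,fx=3.5,fy=3.5,interpolation=cv2.INTER_CUBIC))
E
```

```text
time: 1.9
tool_pos: [0.5343, -0.0172, 0.3034]
eef_rot: [-0.003, 1.572, 0.004]
force: [-0.6, 0.5, -0.8]
width: -0.0004
[[-0.002 -0.005  1.   ]
 [ 0.     1.     0.005]
 [-1.     0.    -0.002]] [ 0.53431882 -0.01724851  0.30341244] -0.00040701033644793805 [-3.23701402e-02  2.55826447e-01  9.25983567e-03  1.32574395e+00
  2.28358061e-04  1.53373002e+00] [-0.5509816   0.46513773 -0.76784836]
[245.7844695  145.71788171]
[288.59038896 192.50872065]
```

View pics/side1.png

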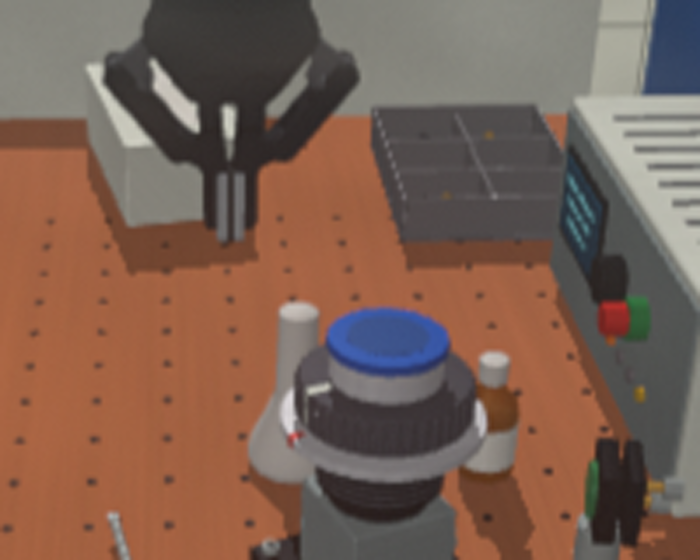

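View pics/top1.png

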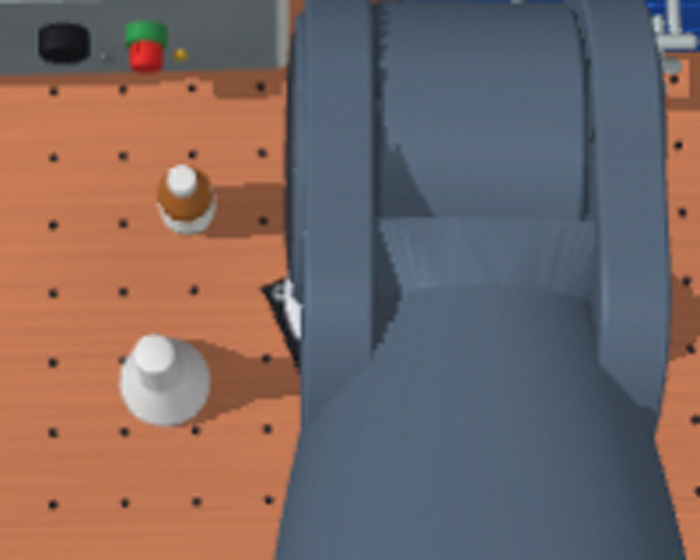

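```bash
python3 -m handwheel '[[[0.03,0,0],[0,0,0]],[[0.06,0,0],[0,0,0]],[[0.095,0,0],[0,0,0]],[[0.095,0,0],[0,0,0]],[[0.095,0,0],[0,0,0]]]'
python3 - <<'E'
from h import *
s=ctrl.state(); R=cv2.Rodrigues(s["eef_rot"])[0]; print(R.round(4),s["tool_pos"],s["joint_pos"],s["force"],s["qvel"])
for n in ("side",):
    im,d=optics.get_image(n); tip=proj(n,s["tool_pos"]+R[:,0]*.073); print(tip)
    x,y=290,180
    cv2.imwrite(f"pics/{n}2.png",cv2.resize(im[y-80:y+60,x-110:x+70],None,fx=4,fy=4,interpolation=cv2.INTER_CUBIC))
E
```

```text
time: 2.42
tool_pos: [0.5334, -0.017, 0.2087]
eef_rot: [-0.005, 1.574, 0.005]
force: [0.1, -0.1, 0.5]
width: -0.0001
[[-3.0e-03 -5.9e-03  1.0e+00]
 [ 1.0e-04  1.0e+00  5.9e-03]
 [-1.0e+00  1.0e-04 -3.0e-03]] [ 0.53336468 -0.01701751  0.20867591] [-3.18884912e-02  3.03869922e-01 -1.72880509e-01  1.09706581e+00
 -1.51485156e-05  1.53303919e+00] [ 0.13859715 -0.06544335  0.46256985] [-0.00530683 -0.02586828  0.0744489   0.02611167 -0.00012102 -0.00103157]
[245.08973838 190.77624745]
```

View pics/side2.png

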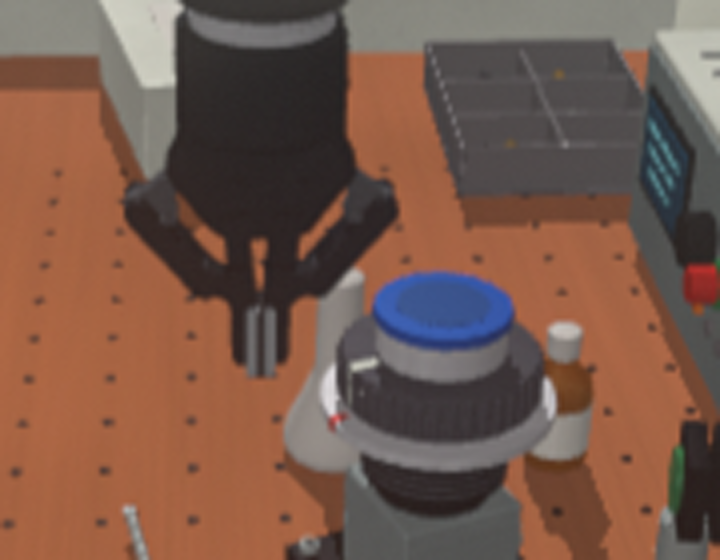

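```bash
python3 -m handwheel '[[[0,-0.004,0.008],[0,0,0]],[[0,-0.004,0.016],[0,0,0]],[[0,-0.004,0.019],[0,0,0]],[[0,-0.004,0.019],[0,0,0]]]';python3 -m handwheel '[[[0,0,0.002],[0,0,0]],[[0,0,0.002],[0,0,0]]]';python3 -m handwheel '[[[0,0,0.002],[0,0,0]],[[0,0,0.002],[0,0,0]]]'
```

```text
time: 2.8
tool_pos: [0.5554, -0.022, 0.2099]
eef_rot: [-0.004, 1.569, 0.003]
force: [-0.2, 0.0, -0.1]
width: -0.0001
time: 2.97
tool_pos: [0.5561, -0.0219, 0.2091]
eef_rot: [-0.004, 1.571, 0.003]
force: [-0.3, -0.6, -0.2]
width: 0.0002
time: 3.13
tool_pos: [0.5574, -0.0218, 0.2088]
eef_rot: [-0.004, 1.572, 0.004]
force: [-2.4, -0.3, 0.6]
width: 0.0001
```

```bash
python3 -m handwheel '[[[0,0,0.002],[0,0,0]],[[0,0,0.002],[0,0,0]]]';python3 -m handwheel '[[[0,0,0.001],[0,0,0]],[[0,0,0.001],[0,0,0]]]'
```

```text
time: 3.3
tool_pos: [0.5581, -0.0218, 0.2085]
eef_rot: [-0.004, 1.575, 0.003]
force: [-8.1, 0.5, 3.9]
width: -0.0002
time: 3.47
tool_pos: [0.5584, -0.0218, 0.2084]
eef_rot: [-0.004, 1.576, 0.003]
force: [-10.9, -0.7, 4.5]
width: -0.0002
```

```bash
python3 -m handwheel '[[[0,-0.0049,0.0002],[0,0,0]],[[0,-0.0097,0.0009],[0,0,0]],[[0,-0.0145,0.0019],[0,0,0]],[[0,-0.0192,0.0034],[0,0,0]],[[0,-0.0237,0.0052],[0,0,0]],[[0,-0.028,0.0075],[0,0,0]]]'
python3 - <<'E'
from h import *
s=ctrl.state(); print(s["tool_pos"]-[.6175,-.0215,0],s["force"],s["moment"])
n="side";im,d=optics.get_image(n)
x,y=290,180
cv2.imwrite(f"pics/{n}3.png",cv2.resize(im[y-80:y+60,x-110:x+70],None,fx=4,fy=4,interpolation=cv2.INTER_CUBIC))
E
```

```text
time: 3.97
tool_pos: [0.5665, -0.0501, 0.2085]
eef_rot: [-0.004, 1.575, 0.003]
force: [-7.2, -1.9, 2.4]
width: 0.0001
[-0.05104432 -0.02860771  0.20850825] [-7.21110525 -1.88320913  2.35452993] [-0.28878585  1.52158757  0.04107717]
```

View pics/side3.png

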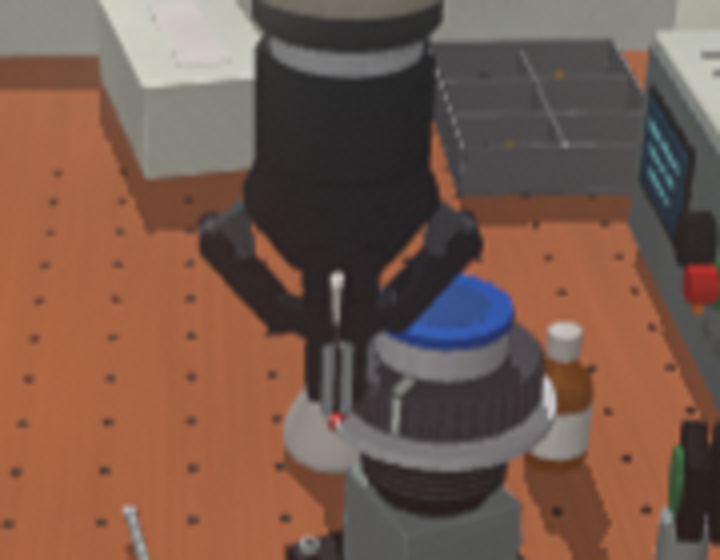

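```bash
cat > tab.py <<'E'
import numpy as np,sys
p0,r=float(sys.argv[1]),float(sys.argv[2])
for k in range(1,13):
    p=np.radians(p0+5*k);q=np.radians(p0)
    print(p0+5*k, "y %.4f z %.4f"%(-r*(np.sin(p)-np.sin(q))/1e3, r*(np.cos(q)-np.cos(p))/1e3))
E
python3 tab.py 30 56; python3 tab.py 90 56
```

```text
35.0 y -0.0041 z 0.0026
40.0 y -0.0080 z 0.0056
45.0 y -0.0116 z 0.0089
50.0 y -0.0149 z 0.0125
55.0 y -0.0179 z 0.0164
60.0 y -0.0205 z 0.0205
65.0 y -0.0228 z 0.0248
70.0 y -0.0246 z 0.0293
75.0 y -0.0261 z 0.0340
80.0 y -0.0271 z 0.0388
85.0 y -0.0278 z 0.0436
90.0 y -0.0280 z 0.0485
95.0 y 0.0002 z 0.0049
100.0 y 0.0009 z 0.0097
105.0 y 0.0019 z 0.0145
110.0 y 0.0034 z 0.0192
115.0 y 0.0052 z 0.0237
120.0 y 0.0075 z 0.0280
125.0 y 0.0101 z 0.0321
130.0 y 0.0131 z 0.0360
135.0 y 0.0164 z 0.0396
140.0 y 0.0200 z 0.0429
145.0 y 0.0239 z 0.0459
150.0 y 0.0280 z 0.0485
```

```bash
python3 -m handwheel '[[[0,-0.0041,0.0026],[0,0,0]],[[0,-0.008,0.0056],[0,0,0]],[[0,-0.0116,0.0089],[0,0,0]],[[0,-0.0149,0.0125],[0,0,0]],[[0,-0.0179,0.0164],[0,0,0]],[[0,-0.0205,0.0205],[0,0,0]],[[0,-0.0228,0.0248],[0,0,0]],[[0,-0.0246,0.0293],[0,0,0]],[[0,-0.0261,0.034],[0,0,0]],[[0,-0.0271,0.0388],[0,0,0]],[[0,-0.0278,0.0436],[0,0,0]],[[0,-0.028,0.0485],[0,0,0]]]'
python3 - <<'E'
from h import *
s=ctrl.state(); print(s["tool_pos"]-[.6175,-.0215,0],s["force"],s["moment"])
n="side";im,d=optics.get_image(n)
x,y=290,180
cv2.imwrite(f"pics/{n}4.png",cv2.resize(im[y-80:y+60,x-110:x+70],None,fx=4,fy=4,interpolation=cv2.INTER_CUBIC))
E
```

```text
time: 5.02
tool_pos: [0.6165, -0.0794, 0.2086]
eef_rot: [-0.005, 1.573, -0.001]
force: [-3.5, -9.9, -0.4]
width: -0.0002
[-0.00101856 -0.05787868  0.20864457] [-3.48940585 -9.89630534 -0.41728119] [-2.02762552  0.66935208  0.05448604]
```

View pics/side4.png

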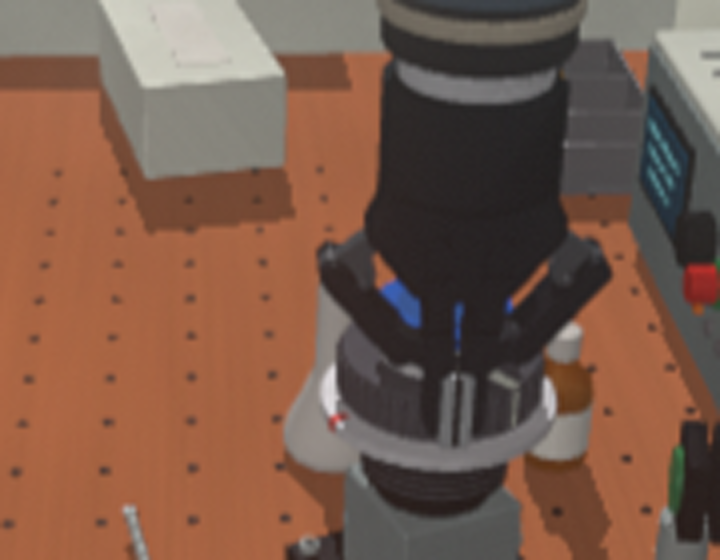

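```bash
python3 -m handwheel '[[[0,0.0002,0.0049],[0,0,0]],[[0,0.0009,0.0097],[0,0,0]],[[0,0.0019,0.0145],[0,0,0]],[[0,0.0034,0.0192],[0,0,0]],[[0,0.0052,0.0237],[0,0,0]],[[0,0.0075,0.028],[0,0,0]],[[0,0.0101,0.0321],[0,0,0]],[[0,0.0131,0.036],[0,0,0]],[[0,0.0164,0.0396],[0,0,0]],[[0,0.02,0.0429],[0,0,0]],[[0,0.0239,0.0459],[0,0,0]],[[0,0.028,0.0485],[0,0,0]]]'
python3 tab.py 150 56
python3 - <<'E'
from h import *
s=ctrl.state(); print(s["tool_pos"]-[.6175,-.0215,0],s["force"],s["moment"])
im=cv2.imread("pics/side4.png")
# mark angle estimates from side3, side4
for nm,p,z in (("s3",(404,382),.148),("s4",(508,378),.148)):
    px=(180+p[0]/4-.375,100+p[1]/4-.375); w=plane("side",px,z)-[.6175,-.0215,0]; print(nm,w,np.hypot(*w[:2])*1e3,np.degrees(np.arctan2(w[1],w[0])))
print(np.degrees(np.arctan2(-.0204,-.0495)))
E
```

```text
time: 6.07
tool_pos: [0.6683, -0.0517, 0.2099]
eef_rot: [-0.006, 1.564, -0.002]
force: [10.4, -12.4, -0.9]
width: 0.0001
155.0 y 0.0043 z 0.0023
160.0 y 0.0088 z 0.0041
165.0 y 0.0135 z 0.0056
170.0 y 0.0183 z 0.0067
175.0 y 0.0231 z 0.0073
180.0 y 0.0280 z 0.0075
185.0 y 0.0329 z 0.0073
190.0 y 0.0377 z 0.0067
195.0 y 0.0425 z 0.0056
200.0 y 0.0472 z 0.0041
205.0 y 0.0517 z 0.0023
210.0 y 0.0560 z -0.0000
[ 0.05078822 -0.03020344  0.20994993] [ 10.41393794 -12.41197154  -0.91253219] [-2.43255478 -2.14636894  0.10870243]
s3 [-0.02108968 -0.03355614  0.148     ] 39.633185583624055 -122.14893084335701
s4 [ 0.02692961 -0.03191034  0.148     ] 41.75492326834897 -49.83847938865382
-157.60240204717516
```

```bash
python3 -m handwheel '[[[0,0.0043,0.0023],[0,0,0]],[[0,0.0088,0.0041],[0,0,0]],[[0,0.0135,0.0056],[0,0,0]],[[0,0.0183,0.0067],[0,0,0]],[[0,0.0231,0.0073],[0,0,0]],[[0,0.028,0.0075],[0,0,0]],[[0,0.0329,0.0073],[0,0,0]],[[0,0.0377,0.0067],[0,0,0]],[[0,0.0425,0.0056],[0,0,0]],[[0,0.0472,0.0041],[0,0,0]],[[0,0.0517,0.0023],[0,0,0]],[[0,0.056,0],[0,0,0]]]'
python3 tab.py 210 56
python3 - <<'E'
from h import *
s=ctrl.state(); print(s["tool_pos"]-[.6175,-.0215,0],s["force"],s["moment"])
n="side";im,d=optics.get_image(n)
x,y=290,180
cv2.imwrite(f"pics/{n}5.png",cv2.resize(im[y-80:y+60,x-110:x+70],None,fx=4,fy=4,interpolation=cv2.INTER_CUBIC))
E
```

```text
time: 7.07
tool_pos: [0.6707, 0.0079, 0.2113]
eef_rot: [-0.003, 1.557, 0.006]
force: [18.9, 7.0, 0.6]
width: -0.0
215.0 y 0.0041 z -0.0026
220.0 y 0.0080 z -0.0056
225.0 y 0.0116 z -0.0089
230.0 y 0.0149 z -0.0125
235.0 y 0.0179 z -0.0164
240.0 y 0.0205 z -0.0205
245.0 y 0.0228 z -0.0248
250.0 y 0.0246 z -0.0293
255.0 y 0.0261 z -0.0340
260.0 y 0.0271 z -0.0388
265.0 y 0.0278 z -0.0436
270.0 y 0.0280 z -0.0485
[0.05318699 0.02944311 0.21132695] [18.94014316  6.99960864  0.57926045] [ 1.44051894 -3.75398979  0.10757171]
```

View pics/side5.png

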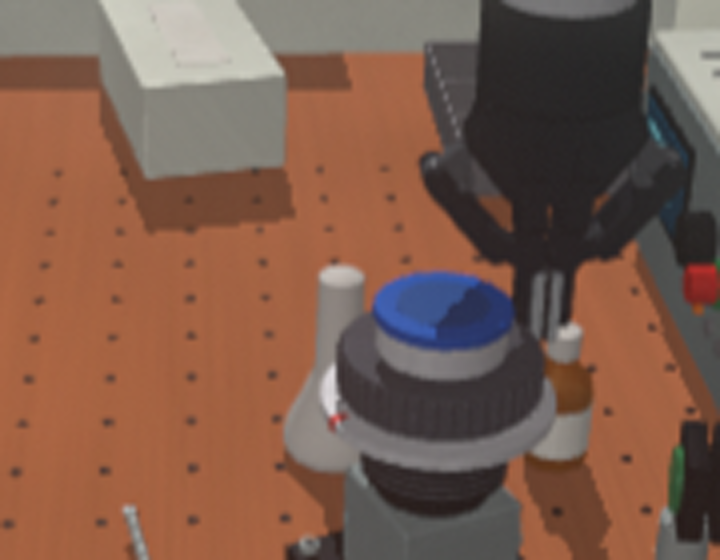

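```bash
python3 -m handwheel '[[[0,0.0041,-0.0026],[0,0,0]],[[0,0.008,-0.0056],[0,0,0]],[[0,0.0116,-0.0089],[0,0,0]],[[0,0.0149,-0.0125],[0,0,0]],[[0,0.0179,-0.0164],[0,0,0]],[[0,0.0205,-0.0205],[0,0,0]],[[0,0.0228,-0.0248],[0,0,0]],[[0,0.0246,-0.0293],[0,0,0]],[[0,0.0261,-0.034],[0,0,0]],[[0,0.0271,-0.0388],[0,0,0]],[[0,0.0278,-0.0436],[0,0,0]],[[0,0.028,-0.0485],[0,0,0]]]'
python3 tab.py 270 56
python3 - <<'E'
from h import *
s=ctrl.state(); print(s["tool_pos"]-[.6175,-.0215,0],s["force"],s["moment"])
n="side";im,d=optics.get_image(n)
x,y=290,180
cv2.imwrite(f"pics/{n}6.png",cv2.resize(im[y-80:y+60,x-110:x+70],None,fx=4,fy=4,interpolation=cv2.INTER_CUBIC))
E
```

```text
time: 8.12
tool_pos: [0.6185, 0.0387, 0.2105]
eef_rot: [0.0, 1.565, 0.013]
force: [2.8, 20.4, 5.0]
width: -0.0003
275.0 y -0.0002 z -0.0049
280.0 y -0.0009 z -0.0097
285.0 y -0.0019 z -0.0145
290.0 y -0.0034 z -0.0192
295.0 y -0.0052 z -0.0237
300.0 y -0.0075 z -0.0280
305.0 y -0.0101 z -0.0321
310.0 y -0.0131 z -0.0360
315.0 y -0.0164 z -0.0396
320.0 y -0.0200 z -0.0429
325.0 y -0.0239 z -0.0459
330.0 y -0.0280 z -0.0485
[0.00097118 0.06022398 0.21053097] [ 2.75566366 20.35872254  5.00951352] [ 4.35724351 -0.64467191  0.07774244]
```

View pics/side6.png

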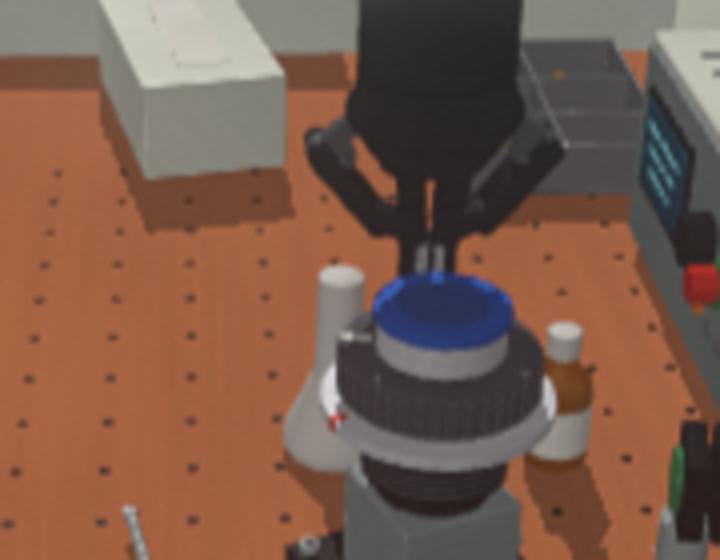

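```bash
python3 -m handwheel '[[[0,-0.0002,-0.0049],[0,0,0]],[[0,-0.0009,-0.0097],[0,0,0]],[[0,-0.0019,-0.0145],[0,0,0]],[[0,-0.0034,-0.0192],[0,0,0]],[[0,-0.0052,-0.0237],[0,0,0]],[[0,-0.0075,-0.028],[0,0,0]],[[0,-0.0101,-0.0321],[0,0,0]],[[0,-0.0131,-0.036],[0,0,0]],[[0,-0.0164,-0.0396],[0,0,0]],[[0,-0.02,-0.0429],[0,0,0]],[[0,-0.0239,-0.0459],[0,0,0]],[[0,-0.028,-0.0485],[0,0,0]]]'
python3 tab.py 330 56
python3 - <<'E'
from h import *
s=ctrl.state(); print(s["tool_pos"]-[.6175,-.0215,0],s["force"],s["moment"])
for nm,p,z in (("s6",(355,338),.149),):
    px=(180+p[0]/4-.375,100+p[1]/4-.375); w=plane("side",px,z)-[.6175,-.0215,0]; print(nm,w,np.hypot(*w[:2])*1e3,np.degrees(np.arctan2(w[1],w[0])))
n="side";im,d=optics.get_image(n)
x,y=290,180
cv2.imwrite(f"pics/{n}7.png",cv2.resize(im[y-80:y+60,x-110:x+70],None,fx=4,fy=4,interpolation=cv2.INTER_CUBIC))
E
```

```text
time: 9.17
tool_pos: [0.5659, 0.0083, 0.209]
eef_rot: [-0.002, 1.575, 0.009]
force: [-12.1, 10.7, 7.9]
width: -0.0
335.0 y -0.0043 z -0.0023
340.0 y -0.0088 z -0.0041
345.0 y -0.0135 z -0.0056
350.0 y -0.0183 z -0.0067
355.0 y -0.0231 z -0.0073
360.0 y -0.0280 z -0.0075
365.0 y -0.0329 z -0.0073
370.0 y -0.0377 z -0.0067
375.0 y -0.0425 z -0.0056
380.0 y -0.0472 z -0.0041
385.0 y -0.0517 z -0.0023
390.0 y -0.0560 z -0.0000
[-0.05164276  0.02976924  0.2089612 ] [-12.14680057  10.72105434   7.86750581] [2.15475468 2.24553536 0.09881291]
s6 [-0.04019598  0.00514323  0.149     ] 40.52368974694107 172.7084007693932
```

View pics/side7.png

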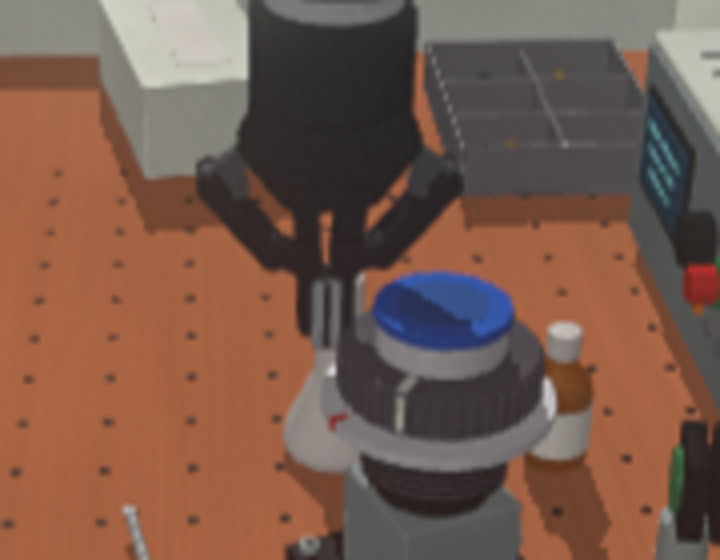

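```bash
python3 -m handwheel '[[[0,-0.0043,-0.0023],[0,0,0]],[[0,-0.0088,-0.0041],[0,0,0]],[[0,-0.0135,-0.0056],[0,0,0]],[[0,-0.0183,-0.0067],[0,0,0]],[[0,-0.0231,-0.0073],[0,0,0]],[[0,-0.028,-0.0075],[0,0,0]],[[0,-0.0329,-0.0073],[0,0,0]],[[0,-0.0377,-0.0067],[0,0,0]],[[0,-0.0425,-0.0056],[0,0,0]],[[0,-0.0472,-0.0041],[0,0,0]],[[0,-0.0517,-0.0023],[0,0,0]],[[0,-0.056,0],[0,0,0]]]'
python3 - <<'E'
from h import *
s=ctrl.state(); print(s["tool_pos"]-[.6175,-.0215,0],s["force"],s["moment"])
n="side";im,d=optics.get_image(n)
x,y=290,180
cv2.imwrite(f"pics/{n}8.png",cv2.resize(im[y-80:y+60,x-110:x+70],None,fx=4,fy=4,interpolation=cv2.INTER_CUBIC))
E
```

```text
time: 10.22
tool_pos: [0.5651, -0.0505, 0.2085]
eef_rot: [-0.004, 1.578, 0.002]
force: [-16.3, -5.3, 7.7]
width: -0.0
[-0.05239048 -0.0289608   0.20848911] [-16.29751647  -5.33598521   7.71044083] [-0.91555818  2.81202251  0.05604425]
```

View pics/side8.png

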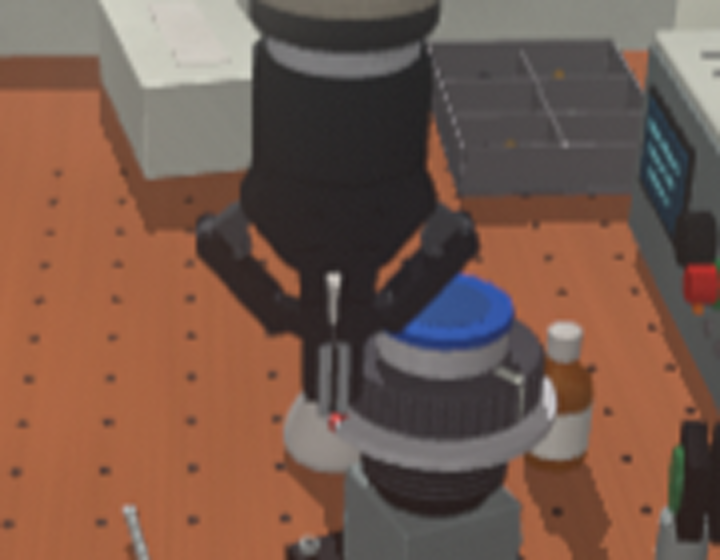

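```bash
python3 -m handwheel '[[[0,-0.0041,0.0026],[0,0,0]],[[0,-0.008,0.0056],[0,0,0]],[[0,-0.0116,0.0089],[0,0,0]],[[0,-0.0149,0.0125],[0,0,0]],[[0,-0.0179,0.0164],[0,0,0]],[[0,-0.0205,0.0205],[0,0,0]],[[0,-0.0228,0.0248],[0,0,0]],[[0,-0.0246,0.0293],[0,0,0]],[[0,-0.0261,0.034],[0,0,0]],[[0,-0.0271,0.0388],[0,0,0]],[[0,-0.0278,0.0436],[0,0,0]],[[0,-0.028,0.0485],[0,0,0]]]'
python3 -m handwheel '[[[0,0.0002,0.0049],[0,0,0]],[[0,0.0009,0.0097],[0,0,0]],[[0,0.0019,0.0145],[0,0,0]],[[0,0.0034,0.0192],[0,0,0]],[[0,0.0052,0.0237],[0,0,0]],[[0,0.0075,0.028],[0,0,0]],[[0,0.0101,0.0321],[0,0,0]],[[0,0.0131,0.036],[0,0,0]],[[0,0.0164,0.0396],[0,0,0]],[[0,0.02,0.0429],[0,0,0]],[[0,0.0239,0.0459],[0,0,0]],[[0,0.028,0.0485],[0,0,0]]]'
```

```text
time: 11.27
tool_pos: [0.6168, -0.0794, 0.2089]
eef_rot: [-0.006, 1.572, -0.001]
force: [-4.1, -11.2, 1.9]
width: -0.0004
time: 12.27
tool_pos: [0.6689, -0.0518, 0.2102]
eef_rot: [-0.006, 1.563, -0.002]
force: [11.5, -13.6, -0.4]
width: -0.0002
```

```bash
python3 -m handwheel '[[[0,0.0043,0.0023],[0,0,0]],[[0,0.0088,0.0041],[0,0,0]],[[0,0.0135,0.0056],[0,0,0]],[[0,0.0183,0.0067],[0,0,0]],[[0,0.0231,0.0073],[0,0,0]],[[0,0.028,0.0075],[0,0,0]],[[0,0.0329,0.0073],[0,0,0]],[[0,0.0377,0.0067],[0,0,0]],[[0,0.0425,0.0056],[0,0,0]],[[0,0.0472,0.0041],[0,0,0]],[[0,0.0517,0.0023],[0,0,0]],[[0,0.056,0],[0,0,0]]]'
python3 - <<'E'
from h import *
s=ctrl.state(); print(s["tool_pos"]-[.6175,-.0215,0],s["force"],s["moment"])
n="side";im,d=optics.get_image(n)
x,y=290,180
cv2.imwrite(f"pics/{n}9.png",cv2.resize(im[y-80:y+60,x-110:x+70],None,fx=4,fy=4,interpolation=cv2.INTER_CUBIC))
E
```

```text
time: 13.27
tool_pos: [0.6708, 0.0081, 0.2114]
eef_rot: [-0.003, 1.557, 0.006]
force: [17.9, 6.3, 2.8]
width: 0.0001
[0.05332662 0.02964384 0.21142068] [17.94600267  6.27319735  2.77565773] [ 1.28003174 -3.6859028   0.03151313]
```

View pics/side9.png

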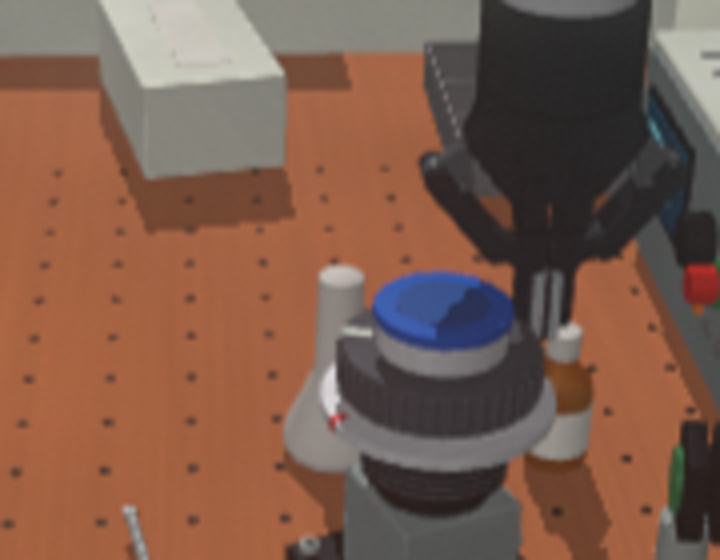

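```bash
python3 -m handwheel '[[[0,0.0041,-0.0026],[0,0,0]],[[0,0.008,-0.0056],[0,0,0]],[[0,0.0116,-0.0089],[0,0,0]],[[0,0.0149,-0.0125],[0,0,0]],[[0,0.0179,-0.0164],[0,0,0]],[[0,0.0195,-0.0188],[0,0,0]],[[0,0.0195,-0.0188],[0,0,0]],[[0,0.0301,-0.0122],[0,0,0]],[[0,0.0407,-0.0055],[0,0,0]],[[0,0.0407,-0.0055],[0,0,0]]]'
python3 - <<'E'
from h import *
s=ctrl.state(); print(s["tool_pos"]-[.6175,-.0215,0],s["force"])
n="side";im,d=optics.get_image(n)
x,y=290,180
cv2.imwrite(f"pics/{n}10.png",cv2.resize(im[y-80:y+60,x-110:x+70],None,fx=4,fy=4,interpolation=cv2.INTER_CUBIC))
E
```

```text
time: 14.15
tool_pos: [0.6606, 0.0493, 0.2086]
eef_rot: [-0.004, 1.57, 0.005]
force: [-0.1, -0.3, -0.4]
width: 0.0001
[0.04308735 0.07077355 0.20857301] [-0.08997569 -0.31286769 -0.38256514]
```

View pics/side10.png

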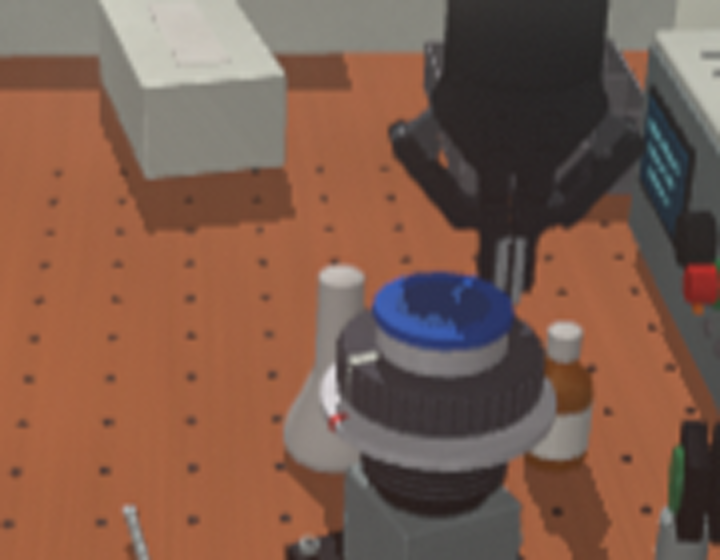

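```bash
python3 -m handwheel '[[[-0.03,0,0],[0,0,0]],[[-0.055,0,0],[0,0,0]],[[-0.055,-0.035,-0.021],[0,0,0]],[[-0.055,-0.07,-0.043],[0,0,0]],[[-0.055,-0.07,-0.043],[0,0,0]],[[-0.055,-0.07,-0.043],[0,0,0]]]'
python3 -m handwheel '[[[0.007,0,0],[0,0,0]],[[0.012,0,0],[0,0,0]],[[0.014,0,0],[0,0,0]],[[0.014,0,0],[0,0,0]]]'
python3 -m handwheel '[[[0.001,0,0],[0,0,0]],[[0.002,0,0],[0,0,0]],[[0.002,0,0],[0,0,0]]]'
```

```text
time: 14.7
tool_pos: [0.6157, -0.0248, 0.2641]
eef_rot: [-0.002, 1.571, 0.001]
force: [0.8, 0.3, 0.1]
width: 0.0002
time: 15.03
tool_pos: [0.6167, -0.0221, 0.2485]
eef_rot: [-0.004, 1.573, 0.004]
force: [0.4, 0.5, -0.4]
width: -0.0
time: 15.28
tool_pos: [0.6169, -0.0225, 0.2477]
eef_rot: [-0.004, 1.571, 0.004]
force: [1.5, 0.4, -0.0]
width: -0.0002
```

```bash
python3 -m handwheel '[[[0.001,0,0],[0,0,0]],[[0.002,0,0],[0,0,0]],[[0.003,0,0],[0,0,0]],[[0.003,0,0],[0,0,0]]]'
python3 -m handwheel '[[[0.001,0,0],[0,0,0]],[[0.002,0,0],[0,0,0]],[[0.003,0,0],[0,0,0]],[[0.003,0,0],[0,0,0]]]'
```

```text
time: 15.62
tool_pos: [0.6167, -0.0229, 0.2447]
eef_rot: [-0.004, 1.571, 0.004]
force: [-0.5, 1.1, -0.2]
width: -0.0
time: 15.95
tool_pos: [0.6168, -0.0229, 0.2421]
eef_rot: [-0.004, 1.571, 0.003]
force: [-0.6, 0.1, 3.1]
width: -0.0001
```

```bash
python3 -m handwheel '[[[0.001,0,0],[0,0,0]],[[0.002,0,0],[0,0,0]],[[0.003,0,0],[0,0,0]],[[0.003,0,0],[0,0,0]]]'
python3 -m handwheel '[[[0.001,0,0],[0,0,0]],[[0.002,0,0],[0,0,0]],[[0.003,0,0],[0,0,0]],[[0.003,0,0],[0,0,0]]]'
```

```text
time: 16.28
tool_pos: [0.6168, -0.0229, 0.2387]
eef_rot: [-0.004, 1.571, 0.004]
force: [-0.9, -0.8, 3.2]
width: -0.0001
time: 16.62
tool_pos: [0.6168, -0.0228, 0.2356]
eef_rot: [-0.004, 1.571, 0.003]
force: [-0.3, -0.7, 2.8]
width: 0.0002
```

```bash
python3 -m handwheel '[[[0.001,0,0],[0,0,0]],[[0.002,0,0],[0,0,0]],[[0.002,0,0],[0,0,0]]]'
python3 -m handwheel '[[[0.001,0,0],[0,0,0]],[[0.001,0,0],[0,0,0]]]'
python3 -m handwheel '[[[0.001,0,0],[0,0,0]],[[0.001,0,0],[0,0,0]]]'
```

```text
time: 16.87
tool_pos: [0.6168, -0.0228, 0.2337]
eef_rot: [-0.004, 1.571, 0.003]
force: [-0.1, -0.1, 2.0]
width: 0.0002
time: 17.03
tool_pos: [0.6168, -0.0229, 0.2328]
eef_rot: [-0.004, 1.571, 0.003]
force: [-0.1, -0.0, 2.4]
width: -0.0001
time: 17.2
tool_pos: [0.6168, -0.0229, 0.2326]
eef_rot: [-0.004, 1.57, 0.003]
force: [-2.1, -0.1, 9.4]
width: 0.0004
```

```bash
python3 -m handwheel '[[[0.0005,0,0],[0,0,0]],[[0.0005,0,0],[0,0,0]],[[0.0005,0,0],[0,0,0]]]'
```

```text
time: 17.45
tool_pos: [0.6168, -0.0228, 0.2326]
eef_rot: [-0.004, 1.57, 0.003]
force: [-3.4, -1.1, 12.8]
width: 0.0004
```

```bash
python3 -m handwheel '[[[-0.01,0,0],[0,0,0]],[[-0.04,0,0],[0,0,0]],[[-0.08,0,0],[0,0,0]],[[-0.08,0.04,-0.04],[0,0,0]],[[-0.08,0.25,-0.25],[0,0,0]],[[-0.08,0.25,-0.25],[0,0,0]],[[-0.08,0.25,-0.25],[0,0,0]],[[-0.08,0.25,-0.25],[0,0,0]],[[-0.08,0.25,-0.25],[0,0,0]],[[-0.08,0.25,-0.25],[0,0,0]],[[-0.08,0.25,-0.25],[0,0,0]],[[-0.08,0.25,-0.25],[0,0,0]]]'
python3 -m handwheel '[[[0,0.1,0],[0,0,0]],[[0,0.1,0],[0,0,0]],[[0,0.1,0],[0,0,0]],[[0,0.1,0],[0,0,0]],[[0,0.1,0],[0,0,0]],[[0,0.1,0],[0,0,0]]]'
python3 - <<'E'
from h import *
s=ctrl.state(); print(s["tool_pos"],s["force"],s["joint_pos"])
ims=[]
for n,(x0,y0,x1,y1) in (("side",(200,120,380,330)),("top",(200,90,380,300))):
    im,d=optics.get_image(n); cv2.imwrite(f"pics/{n}F.png",im)
    old=cv2.imread(f"pics/{n}0.png")
    cv2.imwrite(f"pics/{n}Fz.png",cv2.resize(np.hstack([old[y0:y1,x0:x1],im[y0:y1,x0:x1]]),None,fx=2.2,fy=2.2,interpolation=cv2.INTER_CUBIC))
    if n=="top": cv2.imwrite("pics/topFzz.png",cv2.resize(im[120:210,250:330],None,fx=6,fy=6,interpolation=cv2.INTER_CUBIC))
E
```

```text
time: 18.45
tool_pos: [0.3626, 0.2278, 0.3117]
eef_rot: [-0.004, 1.572, 0.005]
force: [0.2, -0.5, 0.1]
width: 0.0001
time: 18.95
tool_pos: [0.365, 0.3256, 0.3112]
eef_rot: [-0.004, 1.571, 0.003]
force: [-0.5, -0.1, -0.9]
width: 0.0001
[0.36495296 0.32556058 0.31124377] [-0.49186866 -0.14319232 -0.90741965] [ 7.28498842e-01  1.74757862e-01 -7.71380047e-02  1.31994525e+00
 -1.81368652e-04  2.29442770e+00]
```

View pics/sideFz.png

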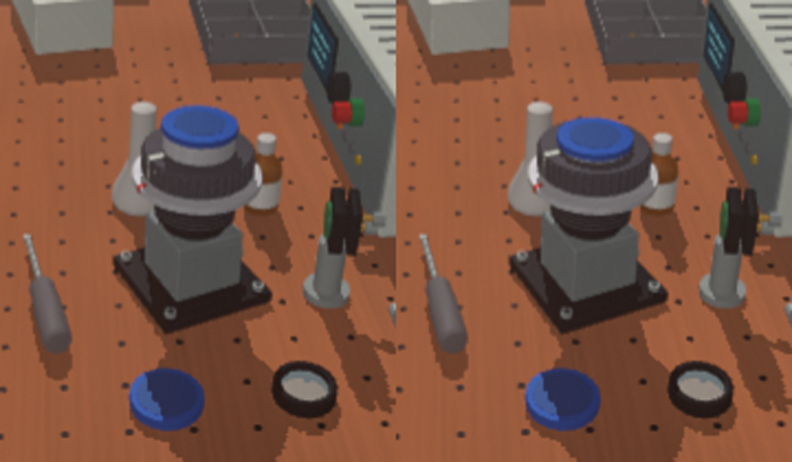

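View pics/topFz.png

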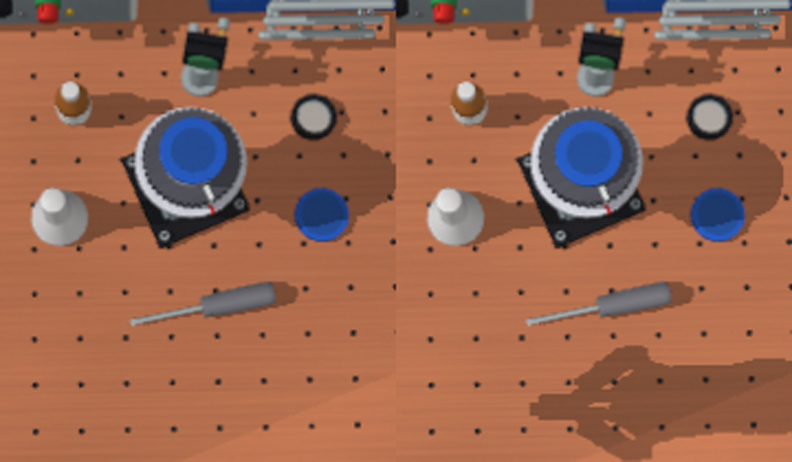

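View pics/topFzz.png

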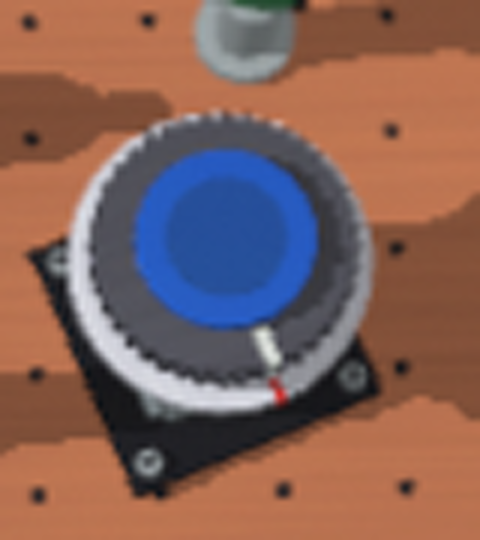

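The pictures show the white mark at zoom (268,345), back in line with the red line at (280,390). The cap is down close to the collar, everything else is unmoved, and the hand is clear. I'm handing the job in.

```bash
python3 -c "
from plant import job; print(job.job_done())"
```

```text
the job is handed in; nothing more can be done
None
```

The lens is closed to its shortest length. I loosened the collar two full turns anticlockwise, pressed the front tube down to its stop, and handed the job in at about 19 s of the 58 s allowed.

- **Collar:** I rolled the closed fingertips about 598° round the rim with the hand's heading fixed. I followed the white mark in the side camera, where it turned about 1.2 times the hand's angle. The forces I read at the end of each move were about 21 N or less. In the final top picture the mark is back at the red line after two passes, within a few degrees by eye.
- **Tube:** It slid down under about 3 N and met a rigid stop with the fingertips at about 160 mm. There the push went from 9 to 13 N with no further movement. I lifted straight off, and the pictures show the cap close above the collar.
- **Surroundings:** The other objects look unmoved compared with the first pictures. The hand is well clear and touching nothing.
- **Disagreements:** The lens axis I measured was about 1–2 mm off. Contact forces were uneven round the rim (roughly 8 to 20 N), but it turned steadily. The two-view height of the blue cap came out low: 166 mm, against the 168–173 mm it must be and about 172 mm from the depth image. I therefore set the press by force and the stop.

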